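# Snap the control board onto its locking posts

### The arm

A 6-joint arm with a two-finger parallel gripper is mounted at the origin on the work surface. World frame = base frame: x ahead of the robot, y to its left, z up, the work surface at z = 0. Lengths are in m, angles in degrees, forces in N, time in s.
With the tool pointing down it reaches from about 0.4 to 0.825 m from the base axis. Payload 7 kg.
Tool frame: the origin (TCP) lies at the very end of the fingers, on their centre line; the grasp point (between the pads) lies 19 mm behind it (r.hold_point_z is the distance from the TCP to the grasp point, in m); z points along the fingers, y is the line along which they close (so a half turn about z gives the same grasp; the last joint's range is limited). The gripper opens to 88 mm and grips with 3 to 60 N. Pads are 19 mm wide; open, the fingers measure 130 mm over their backs; the gripper's body (78 mm by 193 mm) begins 47 mm behind the grasp point.
Start: joints at [-51.56, 20.546, 0.682, 0, -70.136, -16.507], TCP at [0.252, -0.626, 0.227] pointing down, gripper open.
Joint ranges: [-176.03, 176.03], [-82.01, 121.73], [-58.28, 71.71], [-173.87, 95.51], [-174.79, -0.11], [-173.66, 173.66]. Speed limits (degrees/s): [136.94, 136.94, 172.46, 180, 180, 180].

### API

Orientations are given as [roll, pitch, yaw] about the fixed x, y, z axes, in that order (R = Rz(yaw) Ry(pitch) Rx(roll)).
In Python, from plant import telemetry, vision, workorder, r gives the robot as it stands.
- The arm moves only by the tool move_arm, never from a script. Its argument "plan" is a list of rows, each a list of 7 numbers: the opening, from -1 (shut) to 1 (fully open), so that 0 is half open, then the shift along the world's x, y, z in m, then the turn, a rotation vector about the world's x, y, z in degrees. In form: [[fingers, dx, dy, dz, ax, ay, az], ...]. A call has 1 to 20 rows; each row shifts and turns the commanded pose from where the row before left it; what a row does not reach is not made up. A row lasts 1/8 s, in which the tool goes at most 62.5 mm and 10.7 degrees, less where a joint would pass 70% of its speed; a pose out of reach is approached as far as the arm can. A call is refused whole if a number of a shift passes 0.0625 or a number of a turn 10.7, either way. A call with a gripper value outside its range is refused whole. The fingers move at their own pace and stop on an object; "force" is the grip in N (left out, the last holds). Time passes only in rows, so rows that do not move let the fingers close. It gives the time, the measured TCP pose, the force, the opening and the grip force at its end, in the units of the state.
- telemetry.get_state(): the state, without advancing time (a new reading comes with each control period).
- vision.capture(name): name is "scene" or "top" or "wrist"; returns a dict with "img" (384x512x3 uint8, red, green, blue), "depth" (384x512 float32, m along the optical axis (not along the pixel's ray), 0 where there is no reading), "intrinsics" (3x3 intrinsics, pixels), "D" ([k1, k2, p1, p2, k3] as OpenCV has them; the pictures are not rectified), "R" (3x3) and "t" (3): a world point X has camera coordinates R X + t. Camera axes: x right, y down, z forward; pixel columns grow to the right and rows downward; lengths in m; the calibration is good to about 2 mm. A picture is of the moment at which its call begins.
- workorder.close_job(): hands the job in; it is judged then, once.
The state is a dict: "time_s": time; "joints": joint angles; "qd": joint speeds; "joint_torque": joint torques, N m; "tcp_pos": TCP position; "eef_rot": TCP orientation; "contact_force": force on the tool from outside, world axes, zero at the start; "moment": the same for the moment, N m; "gripper_width": finger opening in m; "gripper_force": force on a finger pad.
Only numpy, scipy, OpenCV 4.12 (cv2) and the standard library are available. Lean on these libraries where they do the work, as an engineer would, in place of code of your own. Each camera call takes 0.05 s, during which the arm holds its last target. There are 200 camera calls.

### The job

The green circuit board is lying loose on the tips of the four barbed snap posts in its aluminium housing. Press it down, without pressing on its electronic components (the white pads are good places to push), until all four posts have clicked through and the board sits level and fully home on the post shoulders. The blue board in the housing beside it is already fitted: do not press on that one.

Things in the scene. Friction and masses are not known exactly. Their poses are not given: they have to be found in the camera images.
- green_board: Loose green board 140 x 90 x 3 mm, 0.18 kg. Origin: centre of underside, at first 9 mm above home; x along 140, z up. 11 mm corner holes at x +-56, y +-33 mm on the posts. Bare 24 mm white press pads on top at x +44 and -44, y 0: pressing one with shut fingers (about 7 N) clicks that end's two posts, tilting the board; then the other.
- housing: Aluminium tray under the green board, fixed: 170 x 120 mm, 18 mm high. Origin: centre of underside, on the table; x along its length, as the board's. White posts at x +-56, y +-33 mm: flat shoulders 24 mm up, sprung barbed tips to 43 mm up. Home, the board's underside lies on the shoulders, its top 27 mm up: the push gives way at the click, then stops hard.
- blue_unit: Bystander, fixed: an equal tray with an equal but blue board, already snapped home (board's top 27 mm up, its parts to 45 mm). Origin: centre of the tray's underside, on the table; x along its length.
- components: The green board's components, soldered to it, not to be pressed: black relay, two blue capacitors, orange terminal strip. They stand up to 18 mm above the board's top within x -17 to 17, y -38 to 31 mm. Origin: centre of the board's top face (3 mm above the board's origin), axes as the board's.

How it is judged (in metres and radians):
At the end, for the whole second after the job is handed in: The green board is fully home: its underside within 2 mm of the post shoulders at its centre, level with the housing within 0.025 rad, centred in the housing within 10 mm, and at rest (z of green_board in the frame of housing below 0.026 m and angle between the z axis of green_board and the z axis of housing, either way round below 0.025 rad and horizontal distance between green_board and housing below 0.01 m and linear speed of green_board below 0.01 m/s); the robot touches nothing.
It fails at once if the robot presses on the blue unit (more than 3 N) (contact force between any of the fingers, the arm and blue_unit above 3 N).
It fails at once if the robot presses on the green board's components (more than 4 N) (contact force between any of the fingers, the arm and components above 4 N).
It also fails if it takes over 35 s, if anything falls off the work surface, if the arm or the gripper's body presses on something with over 40 N, if the wrist force passes 120 N, or if a joint passes its speed limit or range.

## Working session

There is one attempt and no reset: what is moved stays moved. The work goes in short steps, Python scripts to look and compute and a tool call to move; the robot and the scene stay as the last step left them, time stands still between calls to the robot, and variables do not carry over. Pictures are saved under pics/ and viewed, at most 10 in all, crops included, and the job is handed in when it is done.

Besides the shell and the picture viewer there is one more tool, called after "Request:" by a JSON object that holds its "method" and its "body". move_arm: Moves the arm, as the interface text tells. Its arguments: {"type":"object","properties":{"plan":{"type":"array"},"force":{"type":"number"}},"required":["plan"]}

```bash
mkdir -p pics
python3 - <<'E'
from plant import telemetry, vision
import cv2, numpy as np
for n in ["scene","top"]:
    c=vision.capture(n); np.savez(n+'.npz',**c)
    cv2.imwrite(f'pics/{n}1.png',c['img'][:,:,::-1])
print(telemetry.get_state())
E
```

```text
{'time_s': 0.1, 'joints': array([-5.15596645e+01,  2.05870650e+01,  6.39149973e-01, -1.85709905e-02,
       -7.01371320e+01, -1.65087941e+01]), 'qd': array([ 0.02818892, -0.06597907,  0.11744805, -0.03040175,  0.01573498,
       -0.00820567]), 'joint_torque': array([-1.37335312e-03, -5.84163773e+01,  2.93752527e+01,  7.01563731e+00,
        1.01643489e-02, -5.65713526e-05]), 'tcp_pos': array([ 0.25194203, -0.62573632,  0.22571773]), 'eef_rot': array([ 1.79913498e+02, -7.43026901e-03, -1.58074776e+02]), 'contact_force': array([ 0.30316601, -0.09225088, -0.2973864 ]), 'moment': array([ 0.04040209, -0.03575353,  0.02666729]), 'gripper_force': 0.0, 'gripper_width': 0.08752398377390125}
```

View pics/top1.png

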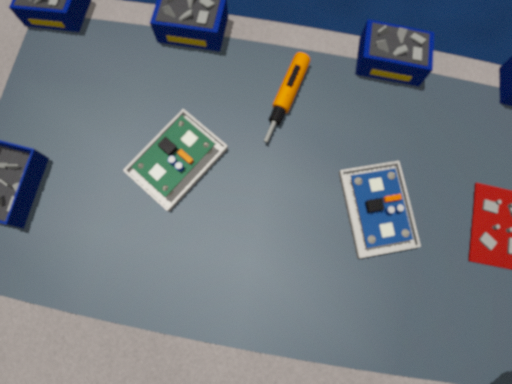

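View pics/scene1.png

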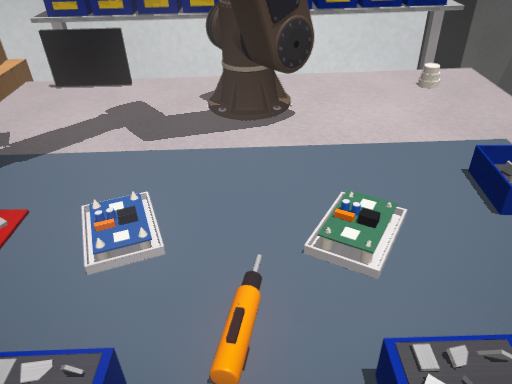

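The top view shows the green board's white pads near (190,138) and (157,172), with the blue unit near (380,208). In the scene view, the green board's pads are near (372,201) and (350,234).

```bash
cat > h.py <<'E'
import cv2, numpy as np
def ray(c,uv):
    p=cv2.undistortPoints(np.array([[uv]],float),c['intrinsics'],c['D'])[0,0]
    R,t=c['R'],c['t']; return -R.T@t, R.T@np.array([p[0],p[1],1.])
def tri(c1,a,c2,b):
    o1,d1=ray(c1,a);o2,d2=ray(c2,b)
    s=np.linalg.lstsq(np.c_[d1,-d2],o2-o1,rcond=None)[0]
    p,q=o1+s[0]*d1,o2+s[1]*d2; return (p+q)/2,np.linalg.norm(p-q)
def onz(c,uv,z):
    o,d=ray(c,uv); return o+d*(z-o[2])/d[2]
def dep(c,uv):
    o,d=ray(c,uv); z=np.median(c['depth'][int(uv[1])-1:int(uv[1])+2,int(uv[0])-1:int(uv[0])+2]); return o+d*z
def pad(c,uv,r=12,th=195):
    u,v=uv;g=c['img'][v-r:v+r+1,u-r:u+r+1].min(2)
    n,l,s,ce=cv2.connectedComponentsWithStats((g>th).astype(np.uint8))
    i=min(range(1,n),key=lambda k:np.hypot(*(ce[k]-r))-.02*s[k,4]); return ce[i]+[u-r,v-r],s[i,4]
E
python3 - <<'E'
from h import *
t=dict(np.load('top.npz'));s=dict(np.load('scene.npz'))
A,a=pad(t,(190,138));B,b=pad(t,(157,172));SA,sa=pad(s,(372,201));SB,sb=pad(s,(350,234))
print(A,a,B,b,SA,sa,SB,sb)
for x,y in((A,SA),(A,SB),(B,SA),(B,SB)): print(tri(t,x,s,y))
for x in(A,B): print(dep(t,x),onz(t,x,.036))
for x in(SA,SB): print(dep(s,x))
print(dep(t,(380,208)))
def crop(c,u,v,r,n):return cv2.resize(c['img'][v-r:v+r,u-r:u+r,::-1],(n,n),interpolation=cv2.INTER_CUBIC)
cv2.imwrite('pics/crop.png',np.hstack([crop(t,176,160,55,400),crop(s,360,230,55,400)]))
E
```

```text
[188.72413793 138.18965517] 116 [156.91304348 171.68115942] 138 [367.37272727 203.53636364] 110 [349.97333333 232.69333333] 150
(array([0.62165954, 0.16485589, 0.07883622]), np.float64(0.033907827404876204))
(array([0.63299871, 0.15784642, 0.03478656]), np.float64(0.0006484775341561216))
(array([0.55717478, 0.2028252 , 0.0345327 ]), np.float64(7.873234765204024e-05))
(array([ 0.5668406 ,  0.19641703, -0.01562556]), np.float64(0.0414106171917053))
[0.63207278 0.15748358 0.03766791] [0.63263646 0.15788629 0.036     ]
[0.5570228  0.20259157 0.03516544] [0.55683042 0.2023375  0.036     ]
[0.55573527 0.20333592 0.03348359]
[0.63218422 0.15776138 0.03403089]
[ 0.56157973 -0.2162871   0.04557155]
```

View pics/crop.png

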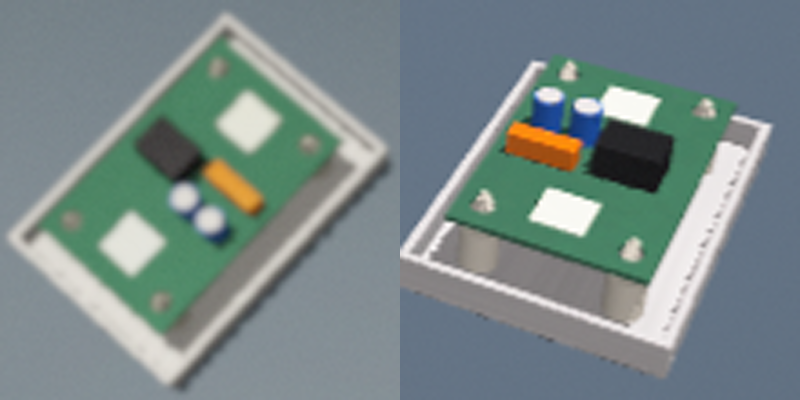

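The pads triangulate to A (0.6325, 0.158, 0.035) and B (0.557, 0.2025, 0.035). They are 87.6 mm apart against the expected 88, and the heights agree with the expected 36 mm. The board axis points at -30.5°. I'll move above pad A with the fingers shut and tool x along the board, so the narrow side faces the components.

Request:
{"method": "move_arm", "body": {"plan": [[-1,0.019,0.0392,0,0,0,6.38],[-1,0.019,0.0392,0,0,0,6.38],[-1,0.019,0.0392,0,0,0,6.38],[-1,0.019,0.0392,0,0,0,6.38],[-1,0.019,0.0392,0,0,0,6.38],[-1,0.019,0.0392,0,0,0,6.38],[-1,0.019,0.0392,0,0,0,6.38],[-1,0.019,0.0392,0,0,0,6.38],[-1,0.019,0.0392,0,0,0,6.38],[-1,0.019,0.0392,0,0,0,6.38],[-1,0.019,0.0392,0,0,0,6.38],[-1,0.019,0.0392,0,0,0,6.38],[-1,0.019,0.0392,0,0,0,6.38],[-1,0.019,0.0392,0,0,0,6.38],[-1,0.019,0.0392,0,0,0,6.38],[-1,0.019,0.0392,0,0,0,6.38],[-1,0.019,0.0392,0,0,0,6.38],[-1,0.019,0.0392,0,0,0,6.38],[-1,0.019,0.0392,0,0,0,6.38],[-1,0.019,0.0392,0,0,0,6.38]]}}

```text
time_s: 2.6
tcp_pos: [0.6324, 0.1592, 0.2261]
eef_rot: [180.0, 0.0, -30.3]
contact_force: [1.4, -0.6, 0.0]
gripper_width: 0.0004
gripper_force: 0.0
```

Run:
```python
from plant import telemetry, vision
import cv2, numpy as np
c=vision.capture('wrist'); np.savez('wrist.npz',**c)
cv2.imwrite('pics/wrist1.png',c['img'][:,:,::-1])
s=telemetry.get_state();print({k:s[k] for k in('time_s','joints','tcp_pos','eef_rot','contact_force','gripper_width')})
```

```text
{'time_s': 2.65, 'joints': array([ 3.14503845e+01,  1.87203232e+01, -2.15380282e+00,  3.96990429e-03,
       -6.91162741e+01,  2.87342307e+01]), 'tcp_pos': array([0.6343975 , 0.16314622, 0.22535654]), 'eef_rot': array([-1.79993366e+02, -7.86768350e-03, -2.98139705e+01]), 'contact_force': array([4.38976562, 2.90486102, 2.28104665]), 'gripper_width': 0.0005035965552219715}
```

View pics/wrist1.png

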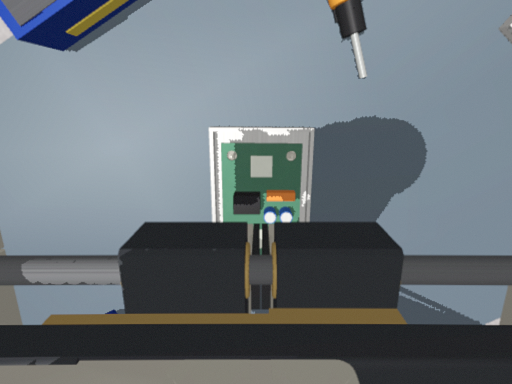

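The wrist view shows one white pad at (261,166), with the relay and capacitors between it and the tool. The other pad is hidden under the fingers. I'll check which pad it is.

Run:
```python
from plant import telemetry, vision
from h import *
c=vision.capture('wrist')
p,a=pad(c,(261,166));print(p,a,dep(c,p),onz(c,p,.036))
for q in((233,155),(291,156)):print(onz(c,q,.036))
s=telemetry.get_state();print({k:s[k] for k in('time_s','tcp_pos','eef_rot','contact_force')})
```

```text
Traceback (most recent call last):
  File "h.py", line 16, in pad
    i=min(range(1,n),key=lambda k:np.hypot(*(ce[k]-r))-.02*s[k,4]); return ce[i]+[u-r,v-r],s[i,4]
ValueError: min() iterable argument is empty
```

Run:
```python
from plant import telemetry, vision
from h import *
c=vision.capture('wrist')
p,a=pad(c,(261,166),14,150);print(p,a,dep(c,p),onz(c,p,.036))
for q in((233,155),(291,156)):print(onz(c,q,.04))
s=telemetry.get_state();print({k:s[k] for k in('time_s','tcp_pos','eef_rot','contact_force')})
```

```text
[263.04608295 165.88479263] 434 [0.63244804 0.15641333 0.03662647] [0.63233322 0.15647296 0.036     ]
[0.66004384 0.17840093 0.04      ]
[0.62722162 0.12416691 0.04      ]
{'time_s': 2.75, 'tcp_pos': array([0.63222973, 0.15952058, 0.22512782]), 'eef_rot': array([ 1.79905664e+02,  6.31287893e-02, -3.03449603e+01]), 'contact_force': array([-0.24711479, -0.77050805,  0.57831656])}
```

The visible pad is A, at (0.632, 0.157, 0.036), which matches the earlier fix. Descending above it.

Request:
{"method": "move_arm", "body": {"plan": [[-1,0,-0.002,-0.04,0,0,0],[-1,0,0,-0.04,0,0,0],[-1,0,0,-0.04,0,0,0],[-1,0,0,-0.04,0,0,0],[-1,0,0,-0.02,0,0,0],[-1,0,0,0,0,0,0],[-1,0,0,0,0,0,0]]}}

```text
time_s: 3.62
tcp_pos: [0.6326, 0.1557, 0.0477]
eef_rot: [-180.0, -0.0, -30.5]
contact_force: [0.1, 0.4, 0.2]
gripper_width: 0.0008
gripper_force: 0.0
```

Request:
{"method": "move_arm", "body": {"plan": [[-1,0,0.001,-0.004,0,0,0],[-1,0,0,-0.004,0,0,0],[-1,0,0,-0.003,0,0,0],[-1,0,0,-0.002,0,0,0],[-1,0,0,0,0,0,0]]}}

```text
time_s: 4.25
tcp_pos: [0.6323, 0.157, 0.0337]
eef_rot: [-180.0, -0.0, -30.5]
contact_force: [-0.3, 0.4, 2.9]
gripper_width: 0.0003
gripper_force: 1.3
```

Request:
{"method": "move_arm", "body": {"plan": [[-1,0,0,-0.001,0,0,0],[-1,0,0,-0.001,0,0,0],[-1,0,0,-0.001,0,0,0],[-1,0,0,-0.001,0,0,0],[-1,0,0,0,0,0,0]]}}

```text
time_s: 4.88
tcp_pos: [0.632, 0.1568, 0.0292]
eef_rot: [180.0, 0.0, -30.5]
contact_force: [0.9, -0.1, 0.6]
gripper_width: 0.0006
gripper_force: 0.3
```

Request:
{"method": "move_arm", "body": {"plan": [[-1,0,0,-0.001,0,0,0],[-1,0,0,-0.001,0,0,0],[-1,0,0,-0.001,0,0,0],[-1,0,0,0,0,0,0]]}}

```text
time_s: 5.38
tcp_pos: [0.6321, 0.1569, 0.0284]
eef_rot: [-180.0, -0.0, -30.4]
contact_force: [-6.4, 0.0, 15.5]
gripper_width: 0.0004
gripper_force: 7.9
```

The push gave way and then stopped hard at 28 mm, so end A has clicked. I'll lift and move over pad B.

Request:
{"method": "move_arm", "body": {"plan": [[-1,0,0,0.02,0,0,0],[-1,0,0,0.035,0,0,0],[-1,-0.015,0.009,0.01,0,0,0],[-1,-0.03,0.018,0,0,0,0],[-1,-0.03,0.018,0,0,0,0],[-1,0,0,-0.025,0,0,0],[-1,0,0,-0.022,0,0,0],[-1,0,0,0,0,0,0],[-1,0,0,0,0,0,0]]}}

```text
time_s: 6.5
tcp_pos: [0.5571, 0.202, 0.0449]
eef_rot: [180.0, -0.0, -30.5]
contact_force: [-0.2, 0.2, -0.4]
gripper_width: 0.0006
gripper_force: 0.0
```

Run:
```python
from plant import telemetry, vision
from h import *
c=vision.capture('scene')
cv2.imwrite('pics/s2.png',cv2.resize(c['img'][150:300,270:470,::-1],(800,600),interpolation=cv2.INTER_CUBIC))
```

```text
(no output)
```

View pics/s2.png

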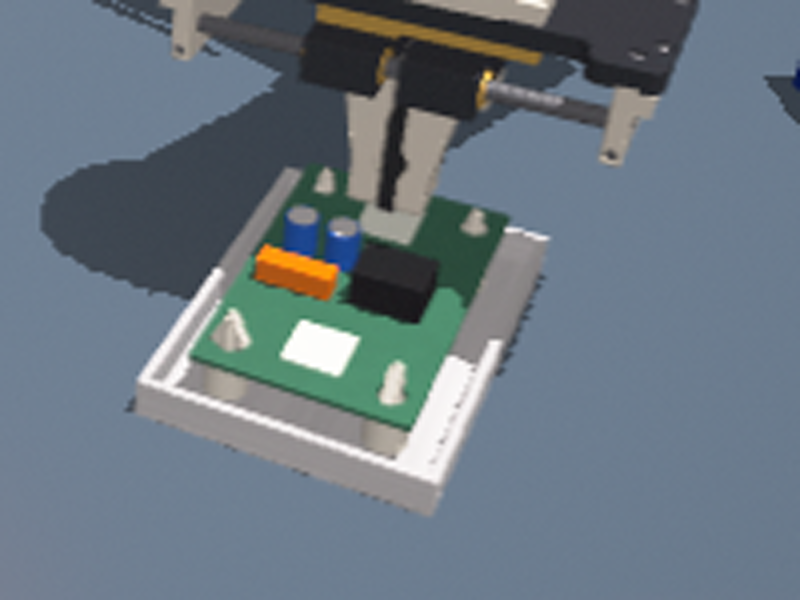

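The near end (pad at (320,347)) has dropped and its posts stand tall through the board. The fingers are over the far pad at (392,222), clear of the components.

Request:
{"method": "move_arm", "body": {"plan": [[-1,0,0,-0.005,0,0,0],[-1,0,0,-0.004,0,0,0],[-1,0,0,-0.002,0,0,0],[-1,0,0,-0.001,0,0,0],[-1,0,0,-0.001,0,0,0],[-1,0,0,-0.001,0,0,0],[-1,0,0,0,0,0,0]]}}

```text
time_s: 7.42
tcp_pos: [0.5571, 0.2019, 0.0306]
eef_rot: [-180.0, -0.0, -30.5]
contact_force: [-0.1, 0.1, 1.8]
gripper_width: 0.0003
gripper_force: 0.7
```

Request:
{"method": "move_arm", "body": {"plan": [[-1,0,0,-0.001,0,0,0],[-1,0,0,-0.001,0,0,0],[-1,0,0,-0.001,0,0,0],[-1,0,0,0,0,0,0]]}}

```text
time_s: 7.92
tcp_pos: [0.5571, 0.2019, 0.0274]
eef_rot: [180.0, 0.0, -30.5]
contact_force: [-0.3, -0.7, -1.5]
gripper_width: 0.0004
gripper_force: 0.0
```

Request:
{"method": "move_arm", "body": {"plan": [[-1,0,0,-0.001,0,0,0],[-1,0,0,-0.001,0,0,0],[-1,0,0,-0.001,0,0,0],[-1,0,0,0,0,0,0]]}}

```text
time_s: 8.43
tcp_pos: [0.5572, 0.2018, 0.0271]
eef_rot: [-180.0, -0.0, -30.4]
contact_force: [-9.7, -1.3, 24.7]
gripper_width: 0.0008
gripper_force: 12.5
```

This stops hard at 27 mm, which is home. I'll lift clear and check.

Request:
{"method": "move_arm", "body": {"plan": [[-1,0,0,0.02,0,0,0],[-1,0,0,0.04,0,0,0],[-1,0,0,0.05,0,0,0],[-1,0,0,0.05,0,0,0],[-1,-0.02,-0.05,0,0,0,0],[-1,-0.02,-0.06,0,0,0,0],[-1,-0.02,-0.06,0,0,0,0],[-1,0,-0.06,0,0,0,0],[-1,0,0,0,0,0,0],[-1,0,0,0,0,0,0]]}}

```text
time_s: 9.68
tcp_pos: [0.4976, -0.027, 0.1846]
eef_rot: [-180.0, -0.0, -30.5]
contact_force: [0.4, 1.2, -0.3]
gripper_width: 0.0004
gripper_force: 0.0
```

Run:
```python
from plant import telemetry, vision
from h import *
c=vision.capture('scene');t=vision.capture('top')
cv2.imwrite('pics/s3.png',cv2.resize(c['img'][150:300,270:470,::-1],(800,600),interpolation=cv2.INTER_CUBIC))
for u,v,w in(((188,138),(350,236),195),((157,171),(368,205),195)):
    A,a=pad(t,u,12,w);B,b=pad(c,v,12,w);print(A,a,B,b,tri(t,A,c,B),dep(t,A),dep(c,B))
```

```text
Traceback (most recent call last):
  File "h.py", line 16, in pad
    i=min(range(1,n),key=lambda k:np.hypot(*(ce[k]-r))-.02*s[k,4]); return ce[i]+[u-r,v-r],s[i,4]
ValueError: min() iterable argument is empty
```

View pics/s3.png

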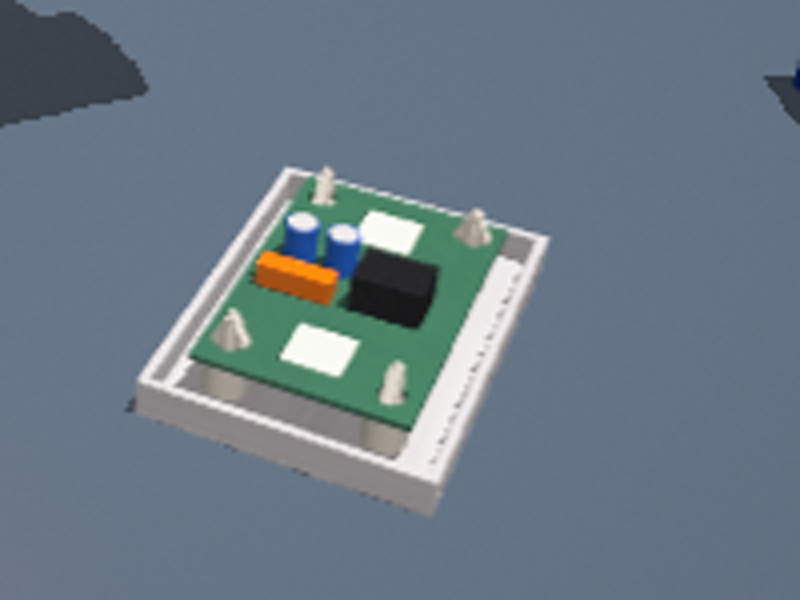

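All four posts, at (325,187), (475,228), (232,330) and (393,383), stand equally tall through the board, and it looks level. One depth check before I hand it in.

Run:
```python
from plant import vision
from h import *
c=vision.capture('scene')
for q in((350,237),(368,208)):
    m=[dep(c,(q[0]+i,q[1]+j)) for i in(-3,0,3) for j in(-1,0,1)];print(np.mean(m,0))
```

```text
[0.63373286 0.15823599 0.02649405]
[0.55890775 0.20455825 0.02621566]
```

Both ends are at 26–27 mm, level and home.

```bash
python3 -c "
from plant import workorder
print(workorder.close_job())"
```

```text
the job is handed in; nothing more can be done
None
```

The green board is pressed home on all four posts: both pads measured 26–27 mm up (27 mm expected), so it is level, and the job was handed in with the arm clear; the hand-in gave no verdict.

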